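# Put the engraver's hand seals on their stands

## Robot

A 7-joint arm with a two-finger parallel gripper is mounted at the origin on the work surface. World frame = base frame: x ahead of the robot, y to its left, z up, the work surface at z = 0. Lengths are in m, angles in degrees, forces in N, time in s.
With the tool pointing down it reaches from about 0.425 to 0.875 m from the base axis. Payload 4.7 kg.
Tool frame: the origin (TCP) lies between the finger pads; the fingertips stand 8 mm ahead of it and the grasp point (between the pads) lies 11 mm behind it (env.tip_extent is the distance from the TCP to the fingertips, in m); z points along the fingers, y is the line along which they close (so a half turn about z gives the same grasp; the last joint's range is limited). The gripper opens to 87 mm and grips with 3 to 60 N. Pads are 19 mm wide; open, the fingers measure 117 mm over their backs; the gripper's body (75 mm by 190 mm) begins 51 mm behind the grasp point.
Start: joints at [-67.89, 18.392, -4.016, 83.108, 1.295, 78.541, -3.26], TCP at [0.236, 0.606, 0.231] pointing down, gripper open.
Joint ranges: [-163.93, 163.93], [-17.29, 119.83], [-79.2, 71.16], [3.27, 140.29], [-89.18, 269.18], [5.43, 117.66], [-154.24, 154.24]. Speed limits (degrees/s): [147.25, 147.25, 180, 180, 180, 180, 180].

## Interface

Orientations are given as [roll, pitch, yaw] about the fixed x, y, z axes, in that order (R = Rz(yaw) Ry(pitch) Rx(roll)).
In Python, from cell import sensors, vision, workorder, env gives the robot as it stands.
- The arm moves only by the tool drive_tool, never from a script. Its argument "moves" is a list of rows, each an object of numbers: "x", "y", "z": the shift along the tool's x, y, z in mm; "rx", "ry", "rz": the turn, a rotation vector about the tool's x, y, z in rad; "fingers": the closure, from -1 (fully open) to 1 (shut). In form: [{"x": .., "y": .., "z": .., "rx": .., "ry": .., "rz": .., "fingers": ..}, ...]. A call has 1 to 20 rows; each row is the pose to reach, as a shift and turn from the pose commanded when the call began, along the tool's axes at that moment; what a row does not reach only later rows make up. A row lasts 1/8 s, in which the tool goes at most 62.5 mm and 10.7 degrees, less where a joint would pass 70% of its speed; a pose out of reach is approached as far as the arm can. A call with a gripper value outside its range is refused whole. The fingers move at their own pace and stop on an object; "force" is the grip in N (left out, the last holds). Time passes only in rows, so rows that repeat a pose let the fingers close. It gives the time, the measured TCP pose, the force, the opening and the grip force at its end, in the units of the state.
- sensors.get_obs(): the state, without advancing time (a new reading comes with each control period).
- vision.read_camera(name): name is "scene" or "top" or "wrist"; returns a dict with "image" (420x560x3 uint8, red, green, blue), "fx", "fy", "cx", "cy" (pixels), "k1" (the pictures are not rectified: a ray, as slopes to the right and down, at radius r is drawn at 1 + k1 r^2 times it, then the intrinsics apply), "R" (3x3) and "t" (3): a world point X has camera coordinates R X + t. Camera axes: x right, y down, z forward; pixel columns grow to the right and rows downward; lengths in m; the calibration is good to about 2 mm. A picture is of the moment at which its call begins. There is no depth.
- workorder.sign_off(): hands the job in; it is judged then, once.
The state is a dict: "time_s": time; "qpos": joint angles; "joint_velocities": joint speeds; "effort": joint torques, N m; "tool_pos": TCP position; "tool_rot": TCP orientation; "force": force on the tool from outside, world axes, zero at the start; "wrist_torque": the same for the moment, N m; "grip_width": finger opening in m; "grasp_force": force on a finger pad.
Only numpy, scipy, OpenCV 4.12 (cv2) and the standard library are available. Lean on these libraries where they do the work, as an engineer would, in place of code of your own. Each camera call takes 0.05 s, during which the arm holds its last target. There are 200 camera calls.

## Task

Put each of the four brass hand seals on the wooden stand whose recess matches the shape and size of its head, set down gently rather than dropped, upright and flat on the recess floor. The cross seal is still keyed into the steel engraving block: draw it straight up out of it so that the block stays where it is. Do not disturb the ink bottle.

Things in the scene. Friction and masses are not known exactly. Their poses are not given: they have to be found in the camera images.
- seal_large_round: Hand seal with a round head 54 mm in diameter, standing on the bench, about 0.22 kg. Brass head 10 mm thick, wooden handle upright on its centre: stem 13 mm thick, round knob 22 mm in diameter from 33 to 57 mm above the underside. Origin: centre of the underside, z up.
- seal_small_round: Hand seal with a round head 34 mm in diameter, standing on the bench, about 0.10 kg. Brass head 10 mm thick, wooden handle upright on its centre: stem 13 mm thick, round knob 22 mm in diameter from 33 to 57 mm above the underside. Origin: centre of the underside, z up.
- seal_square: Hand seal with a square head 44 x 44 mm (sides along its x and y), standing on the bench, about 0.18 kg. Brass head 10 mm thick, wooden handle upright on its centre: stem 13 mm thick, round knob 22 mm in diameter from 33 to 57 mm above the underside. Origin: centre of the underside, z up.
- seal_cross: Hand seal with an equal-armed cross head, 54 mm across, arms 18 mm wide along its x and y, about 0.17 kg. Starts keyed into the engraving block's well; leaves it only straight up (12 mm of lift). Brass head 10 mm thick, wooden handle upright on its centre: stem 13 mm thick, round knob 22 mm in diameter from 33 to 57 mm above the underside. Origin: centre of the underside, z up.
- block: Loose dark steel engraving block, 84 x 84 x 18 mm, 1.5 kg, on the bench, with a cross-shaped well in its top, 12 mm deep (floor 6 mm above the bench), 2 mm wider on every side than the cross head. Origin at the centre of its underside; x and y along its sides, z up.
- stand_large_round: Stand of the large round seal. Wooden stand fixed to the bench, 90 x 90 x 10 mm, with a dark leather-floored recess in the middle, 5 mm deep (floor 5 mm above the bench). Origin at the centre of the stand's underside, on the recess's axis; x and y along its sides, z up. Recess: round, 68 mm in diameter.
- stand_small_round: Stand of the small round seal. Wooden stand fixed to the bench, 90 x 90 x 10 mm, with a dark leather-floored recess in the middle, 5 mm deep (floor 5 mm above the bench). Origin at the centre of the stand's underside, on the recess's axis; x and y along its sides, z up. Recess: round, 48 mm in diameter.
- stand_square: Stand of the square seal. Wooden stand fixed to the bench, 90 x 90 x 10 mm, with a dark leather-floored recess in the middle, 5 mm deep (floor 5 mm above the bench). Origin at the centre of the stand's underside, on the recess's axis; x and y along its sides, z up. Recess: square, 58 x 58 mm, sides along the stand's x and y.
- stand_cross: Stand of the cross seal. Wooden stand fixed to the bench, 90 x 90 x 10 mm, with a dark leather-floored recess in the middle, 5 mm deep (floor 5 mm above the bench). Origin at the centre of the stand's underside, on the recess's axis; x and y along its sides, z up. Recess: cross, 68 mm across, arms 32 mm wide along the stand's x and y.
- ink_bottle: Dark blue ink bottle with black cap, 56 mm in diameter and 60 mm tall, standing to the robot's right of the work. Bystander. Origin at the centre of its underside.
Things that resemble listed ones, but are neither listed nor needed, are in the scene too. Leave any orange look-alike of the seal_large_round alone. What is shaped like the seal_cross but purple is not meant.

How it is judged:
By the outcome, as a careful person would: the job done as asked, in the order asked, and still so for the second after the job is handed in, with the robot touching nothing.
It also fails if it takes over 99 s, if anything falls off the work surface, if the arm or the gripper's body presses on something with over 40 N, if the wrist force passes 120 N, or if a joint passes its speed limit or range.

## Working session

There is one attempt and no reset: what is moved stays moved. The work goes in short steps, Python scripts to look and compute and a tool call to move; the robot and the scene stay as the last step left them, time stands still between calls to the robot, and variables do not carry over. Pictures are saved under pics/ and viewed, at most 14 in all, crops included, and the job is handed in when it is done.

Besides the shell and the picture viewer there is one more tool, called after ">>>" as name(argument=value, ...) on one line, values as JSON. drive_tool: Moves the arm, as the interface text tells. Its arguments: {"type":"object","properties":{"moves":{"type":"array"},"force":{"type":"number"}},"required":["moves"]}

```bash
ls; mkdir -p pics; python3 - <<'E'
from cell import sensors, vision, env
import cv2,numpy as np
o=sensors.get_obs(); print(o)
print(env.tip_extent)
for n in ["top","scene"]:
    c=vision.read_camera(n); cv2.imwrite(f"pics/{n}0.png",cv2.resize(c["image"][:,:,::-1],(800,600),interpolation=cv2.INTER_CUBIC))
    np.savez(f"{n}0.npz",**c); print(n,c["fx"],c["fy"],c["cx"],c["cy"],c["k1"],c["R"],c["t"])
E
```

```text
pics
{'time_s': 0.0, 'qpos': array([-67.89027875,  18.44122194,  -4.01749751,  83.17537914,
         1.29616898,  78.54450805,  -3.2590536 ]), 'joint_velocities': array([ 0.04274502, -0.09808587, -0.03417559, -0.05760231, -0.02176614,
        0.08103117, -0.05768417]), 'effort': array([ 3.61251623e-04, -4.91281879e+01, -4.03968450e-01, -3.12522125e+01,
       -6.41973736e-02,  4.37920564e-02,  1.61889789e-04]), 'tool_pos': array([0.23596178, 0.60504937, 0.22943314]), 'tool_rot': array([-1.79884215e+02,  6.48889089e-03,  1.58703091e+02]), 'force': array([ 0.17144903, -0.07058637,  0.28295647]), 'wrist_torque': array([-0.02978145, -0.03296513,  0.01236587]), 'grasp_force': 0.0, 'grip_width': 0.08712788200838582}
0.008
top 473.0181413857747 473.0181413857747 283.1648704162236 204.30728117522955 -0.008016117763099741 [[ 0.09589666 -0.99538778 -0.00264478]
 [-0.97277408 -0.09315418 -0.21220953]
 [ 0.2109844   0.02292296 -0.97722061]] [-0.11638152  0.5073573   1.16529247]
scene 482.36464872786803 482.36464872786803 285.06029473583715 206.16847848385817 -0.007352460840589479 [[-0.65562995  0.75500362 -0.01090365]
 [ 0.46874828  0.3956458  -0.78977177]
 [-0.59196656 -0.5229091  -0.61330389]] [ 0.41664487 -0.17820673  1.41992485]
```

View pics/top0.png

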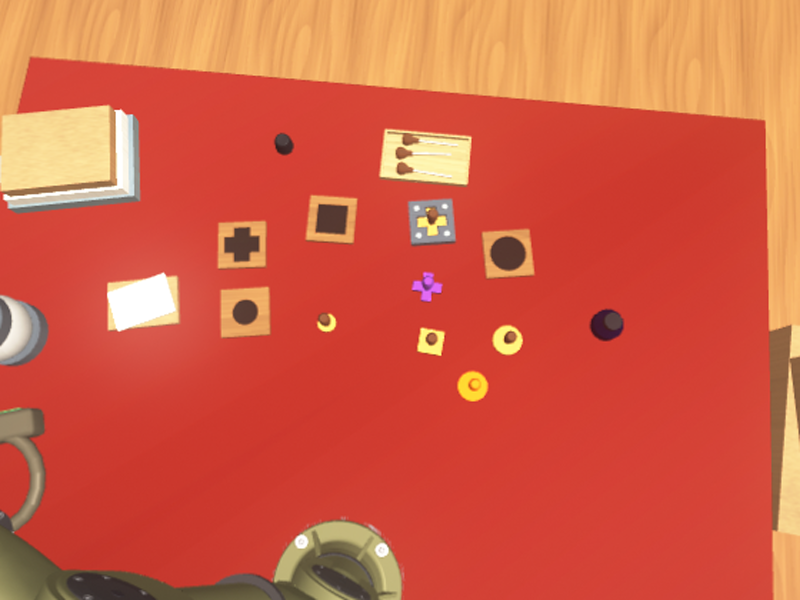

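View pics/scene0.png

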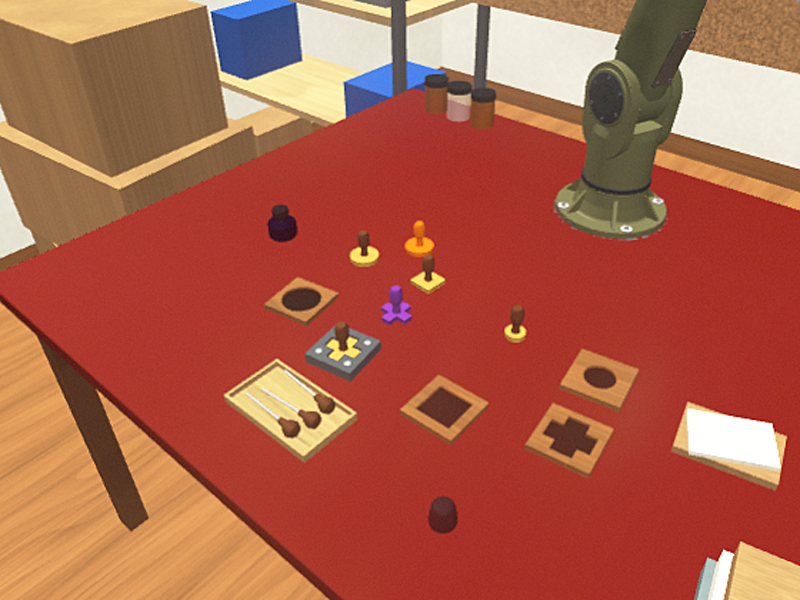

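The top view (800x600) has four brass seals: cross in the block (432,221), square (431,341), large round (507,339) and small round (326,322). The look-alikes are orange at (472,385) and purple at (427,287). The stands are cross (242,244), square (332,218), small round (245,312) and large round (508,253). The bottle is at (607,324). The scene view agrees. Next I'll confirm the candidates in one crop and measure.

```bash
cat > h.py <<'E'
import numpy as np,cv2
def load(n): return dict(np.load(n+".npz"))
def ray(c,uv):
    uv=np.atleast_2d(np.float64(uv)); K=np.array([[c["fx"],0,c["cx"]],[0,c["fy"],c["cy"]],[0,0,1]],float)
    p=cv2.undistortPoints(uv.reshape(-1,1,2),K,np.array([c["k1"],0,0,0],float)).reshape(-1,2)
    return -c["R"].T@c["t"], np.c_[p,np.ones(len(p))]@c["R"]
def plane(c,uv,z):
    o,d=ray(c,uv); return o+d*((z-o[2])/d[:,2])[:,None]
def tri(c1,u1,c2,u2):
    A=[];b=[]
    for c,u in((c1,u1),(c2,u2)):
        o,d=ray(c,u); d=d[0]/np.linalg.norm(d[0]); P=np.eye(3)-np.outer(d,d); A.append(P); b.append(P@o)
    A=np.vstack(A);b=np.hstack(b); x=np.linalg.lstsq(A,b,rcond=None)[0]
    return x, np.linalg.norm(A@x-b)
def proj(c,X):
    K=np.array([[c["fx"],0,c["cx"]],[0,c["fy"],c["cy"]],[0,0,1]],float)
    return cv2.projectPoints(np.float64(X).reshape(-1,1,3),cv2.Rodrigues(c["R"])[0],c["t"],K,np.array([c["k1"],0,0,0],float))[0].reshape(-1,2)
E
python3 - <<'E'
from h import *
for n in("top0","scene0"):
    c=load(n); im=c["image"]; hsv=cv2.cvtColor(im,cv2.COLOR_RGB2HSV)
    V=hsv[...,2];H=hsv[...,0];S=hsv[...,1]
    for nm,m,lo in(("brass",(H>=22)&(H<34)&(S>90)&(V>150),20),("dark",(V<120)&(V>20)&((H<20)|(H>165)),20)):
        k,l,st,ce=cv2.connectedComponentsWithStats(m.astype(np.uint8))
        print(n,nm,[(ce[i].round(1).tolist(),st[i,4].item(),st[i,2:4].tolist()) for i in range(1,k) if st[i,4]>=lo and st[i,4]<3000])
    for u in ([(507,339),(510,336),(472,385),(508,253),(520,272),(431,338),(480,345)] if n=="top0" else [(428,262),(428,285),(300,300),(420,248),(330,308)]):
        x,y=(np.array(u)*.7).astype(int); print(u,hsv[y,x],end=";")
    print()
c=load("top0")["image"]
cv2.imwrite("pics/crop1.png",cv2.resize(c[125:295,210:390,::-1],(630,595),interpolation=cv2.INTER_CUBIC))
E
```

```text
top0 brass [([58.3, 88.7], 23, [7, 6]), ([46.9, 114.1], 984, [70, 43]), ([275.2, 99.3], 22, [13, 5]), ([320.4, 108.2], 82, [27, 17]), ([300.4, 101.4], 36, [22, 4]), ([7.3, 119.0], 42, [13, 6]), ([301.8, 157.1], 127, [20, 13]), ([119.7, 197.2], 24, [6, 7]), ([229.7, 227.0], 58, [12, 12]), ([110.0, 224.8], 29, [18, 4]), ([354.4, 238.3], 237, [21, 20]), ([301.3, 239.5], 198, [18, 19]), ([330.1, 270.3], 230, [20, 20]), ([332.6, 268.2], 21, [6, 5]), ([240.4, 386.4], 1362, [89, 55]), ([225.0, 414.9], 131, [23, 12]), ([2.7, 416.3], 45, [9, 9]), ([236.9, 414.8], 27, [19, 10])]
top0 dark [([198.1, 100.5], 144, [13, 14]), ([231.7, 152.8], 383, [22, 21]), ([168.7, 170.6], 369, [24, 24]), ([355.1, 176.9], 430, [24, 23]), ([302.2, 169.8], 38, [29, 3]), ([3.1, 224.7], 155, [8, 32]), ([171.2, 217.9], 223, [17, 17]), ([24.9, 237.2], 218, [28, 43]), ([417.2, 230.1], 63, [15, 20]), ([428.1, 224.8], 149, [15, 13]), ([25.2, 297.7], 161, [15, 31]), ([10.8, 371.8], 118, [42, 40]), ([242.7, 392.3], 102, [38, 24]), ([238.2, 407.3], 394, [42, 25]), ([73.0, 411.0], 861, [63, 20]), ([178.1, 408.8], 332, [49, 1
[... 698 characters left out ...]
 128.1], 47, [15, 14]), ([195.8, 148.3], 111, [13, 11]), ([198.5, 163.3], 144, [20, 14]), ([254.3, 170.2], 83, [8, 16]), ([299.5, 187.6], 88, [8, 16]), ([210.5, 209.2], 336, [27, 16]), ([224.5, 217.0], 41, [22, 20]), ([191.9, 216.9], 20, [14, 7]), ([361.4, 223.5], 108, [10, 16]), ([239.3, 235.1], 120, [11, 18]), ([240.8, 255.0], 308, [53, 27]), ([419.5, 263.9], 249, [22, 15]), ([310.6, 284.7], 547, [38, 28]), ([229.2, 284.8], 55, [12, 10]), ([218.4, 294.8], 59, [16, 11]), ([398.7, 305.8], 618, [37, 28]), ([204.4, 301.3], 63, [12, 11]), ([309.7, 360.3], 416, [20, 25])]
(428, 262) [  9 165 113];(428, 285) [ 25 150 252];(300, 300) [  5 117  72];(420, 248) [ 18 227 255];(330, 308) [  1 181 183];
```

View pics/crop1.png

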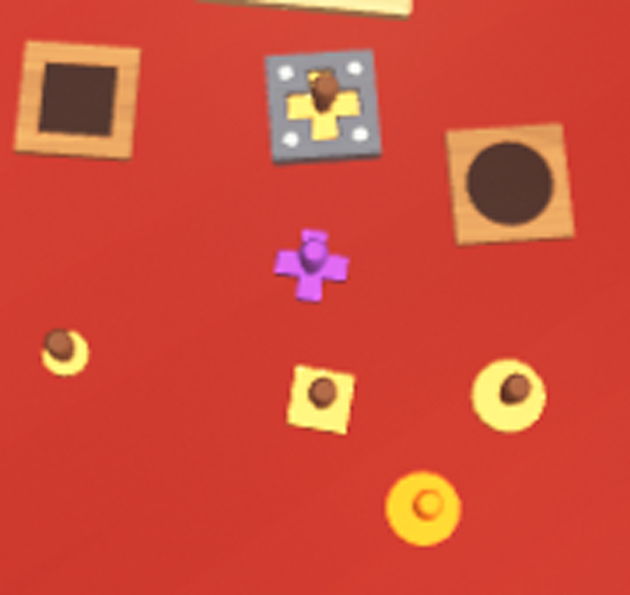

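The crop confirms it: the brass-yellow large round seal is at (508,395), its orange look-alike is at (423,508), and the brown-handled brass cross sits in the block at (323,100). The purple cross at (312,265) isn't meant.

```bash
python3 - <<'E'
from h import *
T,S=load("top0"),load("scene0")
def mask(c,kind):
    h=cv2.cvtColor(c["image"],cv2.COLOR_RGB2HSV).astype(int);H,s,V=h[...,0],h[...,1],h[...,2]
    return ((H>=22)&(H<34)&(s>90)&(V>150)) if kind=="b" else ((V<120)&(V>20)&((H<20)|(H>165)))
def blob(c,kind,uv):
    k,l,st,ce=cv2.connectedComponentsWithStats(mask(c,kind).astype(np.uint8)); st[0]=0
    ce[st[:,4]<20]=1e6; i=np.argmin(((ce-uv)**2).sum(1))
    return ce[i],max(cv2.findContours((l==i).astype(np.uint8),0,cv2.CHAIN_APPROX_NONE)[0],key=len).reshape(-1,2)
def hullc(cn):
    h=cv2.convexHull(cn.astype(np.int32)).reshape(-1,2); m=cv2.moments(h); return np.array([m["m10"],m["m01"]])/m["m00"]
for n,k,a,b,z in [("st_cross","d",(168.7,170.6),(398.7,305.8),5),("st_square","d",(231.7,152.8),(310.6,284.7),5),("st_large","d",(355,177),(210.5,209.2),5),("st_small","d",(171.2,217.9),(419.5,263.9),5),
 ("large","b",(354,238),(254.6,178.6),10),("square","b",(301,239),(299,196.4),10),("small","b",(230,227),(360,232),10),("cross","b",(302,157),(239.4,244.2),16)]:
    ca,A=blob(T,k,a); cb,B=blob(S,k,b)
    if n!="small" : ua,ub=hullc(A),hullc(B)
    else: ua,ub=ca,cb
    X,r=tri(T,ua,S,ub)
    P=[plane(c,cv2.convexHull(q.astype(np.int32)).reshape(-1,2),z/1000)[:,:2].astype(np.float32)*1000 for c,q in((T,A),(S,B))]
    print(n,(X*1000).round(1),"res",round(r*1000,1),[ (np.round(cv2.minEnclosingCircle(p)[0],1).tolist(),round(cv2.minEnclosingCircle(p)[1],1),np.round(cv2.minAreaRect(p)[0],1).tolist(),np.round(cv2.minAreaRect(p)[1],1).tolist(),round(cv2.minAreaRect(p)[2],1)) for p in P])
h=cv2.cvtColor(T["image"],cv2.COLOR_RGB2HSV).astype(int)
m=((h[...,0]<16)&(h[...,0]>=6)&(h[...,2]<205)&(h[...,1]<180)).astype(np.uint8)
for n,a,b in[("large",(354,238),(254.3,170.2)),("square",(301,238),(299.5,187.6)),("small",(227,224),(361.4,223.5)),("cross",(302,151),(239.3,235.1))]:
    k,l,st,ce=cv2.connectedComponentsWithStats(m); ce[st[:,4]<15]=1e6; i=np.argmin(((ce-a)**2).sum(1))
    X,r=tri(T,ce[i],S,b); print("knob",n,ce[i].round(1),st[i,4],(X*1000).round(1),round(r*1000,1))
print("bottle",plane(T,(424,227),.03)*1000, "wrist")
E
```

```text
st_cross [590.3 253.1   7.1] res 0.5 [([591.1, 254.3], 34.3, [590.8, 254.2], [62.7, 61.5], 50.7), ([588.0, 251.5], 34.9, [588.8, 251.1], [64.9, 64.6], 55.1)]
st_square [657.3  88.1   6.6] res 0.6 [([657.8, 88.6], 37.6, [657.5, 88.8], [55.1, 55.1], 1.4), ([655.0, 85.9], 37.9, [655.7, 86.0], [54.7, 55.8], 1.3)]
st_large [ 621.  -253.8    6.3] res 0.3 [([621.5, -253.7], 32.4, [621.3, -254.5], [62.0, 62.7], 5.5), ([618.9, -256.6], 33.0, [620.5, -255.0], [59.5, 64.8], 40.1)]
st_small [461.1 227.4   6.6] res 0.6 [([461.4, 228.5], 22.5, [461.1, 228.5], [43.8, 42.8], 8.2), ([460.0, 226.2], 22.9, [459.7, 226.4], [42.1, 44.6], 40.3)]
large [ 454.8 -263.7    7. ] res 0.4 [([454.2, -263.1], 26.5, [453.5, -263.3], [51.6, 49.4], 49.5), ([457.9, -260.6], 26.0, [457.3, -260.0], [46.6, 47.9], 44.6)]
square [ 438.5 -123.4    5.9] res 0.3 [([437.4, -123.2], 29.3, [437.9, -122.9], [42.6, 42.8], 85.1), ([442.0, -121.3], 27.8, [441.8, -121.0], [41.9, 42.4], 85.6)]
small [452.2  70.4   0.9] res 0.8 [([454.8, 72.4], 16.0, [452.5, 69.9], [24.0, 30.5], 47.1), ([458.8, 74.5], 15.5, [459.6, 75.5], [25.7, 30.0], 29.1)]
cross [ 663.9 -105.7    8.8] res 3.5 [([666.0, -103.0], 27.3, [657.5, -103.8], [34.1, 51.9], 5.5), ([669.4, -102.5], 26.4, [669.6, -102.4], [44.3, 45.0], 53.7)]
knob large [356.6 235.7] 54 [ 455.8 -263.4   32.8] 0.8
knob square [301.6 236.6] 50 [ 440.  -122.1   33. ] 0.6
knob small [226.6 223. ] 56 [457.3  74.6  33.5] 0.4
knob cross [302.8 150.2] 78 [ 670.2 -103.8   40.6] 2.5
bottle [[ 496.17956549 -437.56968126   30.        ]] wrist
```

Heights and residuals agree with the sizes given. I'll move to above the small seal with yaw 90, so that tool x = world Y, tool y = world X and tool z = down, and refine with the wrist camera.

>>> drive_tool(moves=[{"x":-398.4,"y":-413.5,"z":0,"rz":1.199,"fingers":-1},{"x":-398.4,"y":-413.5,"z":0,"rz":1.199,"fingers":-1},{"x":-398.4,"y":-413.5,"z":0,"rz":1.199,"fingers":-1},{"x":-398.4,"y":-413.5,"z":0,"rz":1.199,"fingers":-1},{"x":-398.4,"y":-413.5,"z":0,"rz":1.199,"fingers":-1},{"x":-398.4,"y":-413.5,"z":0,"rz":1.199,"fingers":-1},{"x":-398.4,"y":-413.5,"z":0,"rz":1.199,"fingers":-1},{"x":-398.4,"y":-413.5,"z":0,"rz":1.199,"fingers":-1},{"x":-398.4,"y":-413.5,"z":0,"rz":1.199,"fingers":-1},{"x":-398.4,"y":-413.5,"z":0,"rz":1.199,"fingers":-1},{"x":-398.4,"y":-413.5,"z":0,"rz":1.199,"fingers":-1},{"x":-398.4,"y":-413.5,"z":0,"rz":1.199,"fingers":-1},{"x":-398.4,"y":-413.5,"z":0,"rz":1.199,"fingers":-1},{"x":-398.4,"y":-413.5,"z":0,"rz":1.199,"fingers":-1},{"x":-398.4,"y":-413.5,"z":0,"rz":1.199,"fingers":-1},{"x":-398.4,"y":-413.5,"z":0,"rz":1.199,"fingers":-1}], force=20)

```text
invalid input at $.moves[0]: expected keys x, y, z, rx, ry, rz, fingers
```

```bash
cat > snap.py <<'E'
import sys
from cell import sensors, vision
import cv2,numpy as np
n=sys.argv[1]; c=vision.read_camera("wrist"); o=sensors.get_obs()
np.savez(n+".npz",**c); cv2.imwrite(f"pics/{n}.png",c["image"][:,:,::-1])
print(o["time_s"],o["tool_pos"].round(4),o["tool_rot"].round(2),"q",o["qpos"].round(1),"cam",(-c["R"].T@c["t"]).round(3),c["R"][2].round(3),c["fx"])
E
python3 snap.py w1
```

```text
0.15 [0.236  0.6052 0.2297] [-1.7992e+02  1.0000e-02  1.5870e+02] q [-67.9  18.4  -4.   83.2   1.3  78.5  -3.3] cam [0.163 0.635 0.384] [ 0.267 -0.107 -0.958] 333.53696835313144
```

View pics/w1.png

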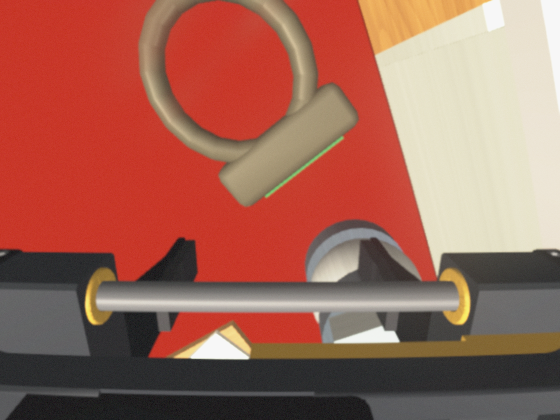

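The picture showed unrelated clutter (a tape-like ring and a mug) with the fingers at the bottom. The call was refused because every key is required, so I'm resending it.

>>> drive_tool(moves=[{"x":-410,"y":-441,"z":0,"rx":0,"ry":0,"rz":1.199,"fingers":-1},{"x":-410,"y":-441,"z":0,"rx":0,"ry":0,"rz":1.199,"fingers":-1},{"x":-410,"y":-441,"z":0,"rx":0,"ry":0,"rz":1.199,"fingers":-1},{"x":-410,"y":-441,"z":0,"rx":0,"ry":0,"rz":1.199,"fingers":-1},{"x":-410,"y":-441,"z":0,"rx":0,"ry":0,"rz":1.199,"fingers":-1},{"x":-410,"y":-441,"z":0,"rx":0,"ry":0,"rz":1.199,"fingers":-1},{"x":-410,"y":-441,"z":0,"rx":0,"ry":0,"rz":1.199,"fingers":-1},{"x":-410,"y":-441,"z":0,"rx":0,"ry":0,"rz":1.199,"fingers":-1},{"x":-410,"y":-441,"z":0,"rx":0,"ry":0,"rz":1.199,"fingers":-1},{"x":-410,"y":-441,"z":0,"rx":0,"ry":0,"rz":1.199,"fingers":-1},{"x":-410,"y":-441,"z":0,"rx":0,"ry":0,"rz":1.199,"fingers":-1},{"x":-410,"y":-441,"z":0,"rx":0,"ry":0,"rz":1.199,"fingers":-1},{"x":-410,"y":-441,"z":0,"rx":0,"ry":0,"rz":1.199,"fingers":-1},{"x":-410,"y":-441,"z":0,"rx":0,"ry":0,"rz":1.199,"fingers":-1}], force=20)

```text
time_s: 1.9
tool_pos: [0.4577, 0.0468, 0.2305]
tool_rot: [-180.0, 0.0, 90.1]
force: [-0.4, -0.4, 0.6]
grip_width: 0.0872
grasp_force: 0.0
```

```bash
python3 snap.py w2
```

```text
1.95 [0.4577 0.0466 0.2305] [-180.     0.    90.1] q [-39.6  -6.6  28.5 109.7   3.3  76.2 -11.9] cam [0.458 0.126 0.385] [ 0.    -0.29  -0.957] 333.53696835313144
```

View pics/w2.png

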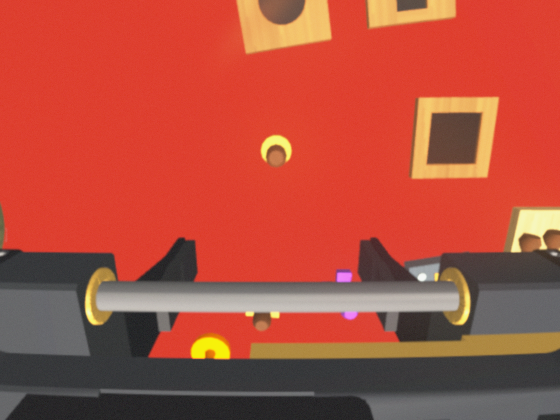

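The wrist view shows the small seal at (276,152), the square stand at (455,138) and the small stand at the top (285,10).

```bash
cat > m.py <<'E'
import sys
from h import *
def meas(c,kind,xy,z,show=True):
    h=cv2.cvtColor(c["image"],cv2.COLOR_RGB2HSV).astype(int);H,s,V=h[...,0],h[...,1],h[...,2]
    m={"b":(H>=20)&(H<36)&(s>90)&(V>120),"k":((H<17)&(V<190)&(V>25)&(s<190)&(s>110)),"d":(V<110)&(V>20)&(s<180)}[kind].astype(np.uint8)
    uv=proj(c,[[xy[0]/1e3,xy[1]/1e3,z/1e3]])[0]
    k,l,st,ce=cv2.connectedComponentsWithStats(m); ce[st[:,4]<25]=1e6; ce[0]=1e6
    i=np.argmin(((ce-uv)**2).sum(1)); cn=max(cv2.findContours((l==i).astype(np.uint8),0,cv2.CHAIN_APPROX_NONE)[0],key=len).reshape(-1,2)
    P=plane(c,cn,z/1e3)[:,:2].astype(np.float32)*1e3
    hull=cv2.convexHull(P).reshape(-1,2); mm=cv2.moments(hull); cc=cv2.minEnclosingCircle(P); r=cv2.minAreaRect(P)
    print(kind,"exp",uv.round(),"px",ce[i].round(1),st[i,4],"cen",[round(mm["m10"]/mm["m00"],1),round(mm["m01"]/mm["m00"],1)],"circ",np.round(cc[0],1),round(cc[1],1),"rect",np.round(r[0],1),np.round(r[1],1),round(r[2],1))
    return ce[i],P,cn
E
python3 - <<'E'
from m import *
W,T,S=load("w2"),load("top0"),load("scene0")
u,_,_=meas(W,"b",(456,74),10); k,_,_=meas(W,"k",(457,74),40)
d,_,_=meas(W,"d",(657,88),5)
print("knob W+S",tri(W,k,S,(361.4,223.5)),"stand W+S",tri(W,d,S,(310.6,284.7)),"W+T",tri(W,d,T,(231.7,152.8)))
E
```

```text
b exp [275. 150.] px [275.9 145.2] 357 cen [456.6, 75.3] circ [456.6  73.5] 17.0 rect [456.5  76.3] [26.6 32.9] 87.6
k exp [276. 154.] px [275.5 154.2] 200 cen [456.5, 72.0] circ [456.4  72. ] 11.3 rect [456.7  72.2] [21.9 19.5] 80.2
d exp [451. 138.] px [453.2 137.4] 2223 cen [659.4, 87.9] circ [659.2  88.5] 37.6 rect [659.3  87.9] [54.4 54.7] 0.8
knob W+S (array([0.4561786 , 0.0730033 , 0.03219111]), np.float64(0.0007609056245714798)) stand W+S (array([0.65808952, 0.08885648, 0.00733077]), np.float64(0.0004995346043819818)) W+T (array([0.65752895, 0.08879267, 0.0070127 ]), np.float64(0.0008873407424014809))
```

>>> drive_tool(moves=[{"x":27,"y":-1,"z":50,"rx":0,"ry":0,"rz":0,"fingers":-1},{"x":27,"y":-1,"z":100,"rx":0,"ry":0,"rz":0,"fingers":-1},{"x":27,"y":-1,"z":145,"rx":0,"ry":0,"rz":0,"fingers":-1},{"x":27,"y":-1,"z":180,"rx":0,"ry":0,"rz":0,"fingers":-1},{"x":27,"y":-1,"z":196,"rx":0,"ry":0,"rz":0,"fingers":-1},{"x":27,"y":-1,"z":196,"rx":0,"ry":0,"rz":0,"fingers":-1},{"x":27,"y":-1,"z":196,"rx":0,"ry":0,"rz":0,"fingers":1},{"x":27,"y":-1,"z":196,"rx":0,"ry":0,"rz":0,"fingers":1},{"x":27,"y":-1,"z":196,"rx":0,"ry":0,"rz":0,"fingers":1},{"x":27,"y":-1,"z":196,"rx":0,"ry":0,"rz":0,"fingers":1},{"x":27,"y":-1,"z":196,"rx":0,"ry":0,"rz":0,"fingers":1},{"x":27,"y":-1,"z":196,"rx":0,"ry":0,"rz":0,"fingers":1},{"x":27,"y":-1,"z":196,"rx":0,"ry":0,"rz":0,"fingers":1},{"x":27,"y":-1,"z":196,"rx":0,"ry":0,"rz":0,"fingers":1}], force=20)

```text
time_s: 3.7
tool_pos: [0.4568, 0.0728, 0.0345]
tool_rot: [-180.0, 0.0, 90.0]
force: [0.1, -0.1, 0.6]
grip_width: 0.0209
grasp_force: 20.0
```

>>> drive_tool(moves=[{"x":0,"y":0,"z":-30,"rx":0,"ry":0,"rz":0,"fingers":1},{"x":0,"y":0,"z":-70,"rx":0,"ry":0,"rz":0,"fingers":1},{"x":40,"y":2,"z":-120,"rx":0,"ry":0,"rz":0,"fingers":1},{"x":80,"y":4,"z":-140,"rx":0,"ry":0,"rz":0,"fingers":1},{"x":105,"y":4,"z":-140,"rx":0,"ry":0,"rz":0,"fingers":1},{"x":105,"y":4,"z":-140,"rx":0,"ry":0,"rz":0,"fingers":1},{"x":105,"y":4,"z":-140,"rx":0,"ry":0,"rz":0,"fingers":1}])

```text
time_s: 4.58
tool_pos: [0.4607, 0.1763, 0.174]
tool_rot: [-179.9, 0.1, 89.9]
force: [-0.1, -0.3, -1.5]
grip_width: 0.0217
grasp_force: 20.0
```

```bash
python3 snap.py w3; python3 - <<'E'
from m import *
W,T,S=load("w3"),load("top0"),load("scene0")
for xy,t,s in(((461,227.5),(171.2,217.9),(419.5,263.9)),((590,253),(168.7,170.6),(398.7,305.8)),((658,88),(231.7,152.8),(310.6,284.7))):
    d,P,cn=meas(W,"d",xy,5); print(tri(W,d,S,s)[0]*1000,tri(W,d,T,t)[0]*1000)
E
```

```text
4.625 [0.4608 0.1761 0.174 ] [-1.7995e+02  6.0000e-02  8.9890e+01] q [-46.9   1.   23.2 109.9  -0.4  69.2 -23.6] cam [0.462 0.256 0.328] [-0.002 -0.291 -0.957] 333.53696835313144
d exp [277. 132.] px [416.6 104.7] 3337 cen [592.5, 252.9] circ [593.1 252.9] 35.4 rect [592.5 253.1] [65.3 65.1] 52.8
[553.96786206 257.62388782  97.82834649] [473.47974846 219.93652867 186.69522125]
d exp [414. 105.] px [416.6 104.7] 3337 cen [592.5, 252.9] circ [593.1 252.9] 35.4 rect [592.5 253.1] [65.3 65.1] 52.8
[591.35186122 253.2909798    8.04970414] [590.41333971 253.27918933   8.58488015]
d exp [457. 263.] px [325.5 328.3] 556 cen [518.6, 5.7] circ [514.7   6. ] 22.1 rect [519.5   5.7] [40.2 29.7] 89.9
[ 540.98647455  -30.14459994 -112.90288024] [556.00249585  77.34767204 127.07392255]
```

View pics/w3.png

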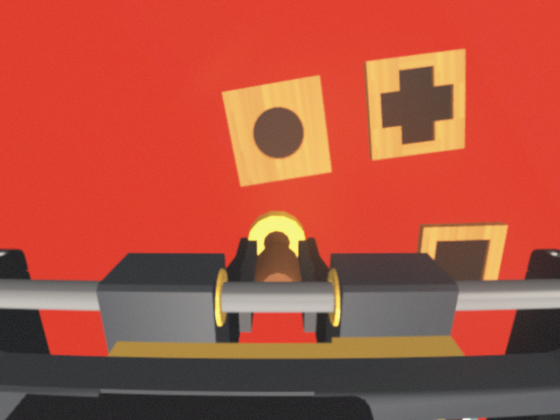

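The held seal is at (277,240). The small recess shows at (278,132), where it was expected.

>>> drive_tool(moves=[{"x":51,"y":1,"z":40,"rx":0,"ry":0,"rz":0,"fingers":1},{"x":51,"y":1,"z":80,"rx":0,"ry":0,"rz":0,"fingers":1},{"x":51,"y":1,"z":110,"rx":0,"ry":0,"rz":0,"fingers":1},{"x":51,"y":1,"z":125,"rx":0,"ry":0,"rz":0,"fingers":1},{"x":51,"y":1,"z":130,"rx":0,"ry":0,"rz":0,"fingers":1},{"x":51,"y":1,"z":132,"rx":0,"ry":0,"rz":0,"fingers":1},{"x":51,"y":1,"z":133,"rx":0,"ry":0,"rz":0,"fingers":1},{"x":51,"y":1,"z":134,"rx":0,"ry":0,"rz":0,"fingers":1},{"x":51,"y":1,"z":134,"rx":0,"ry":0,"rz":0,"fingers":1}])

```text
time_s: 5.75
tool_pos: [0.4621, 0.229, 0.0409]
tool_rot: [180.0, -0.0, 90.0]
force: [0.1, -0.4, -0.0]
grip_width: 0.0216
grasp_force: 20.0
```

>>> drive_tool(moves=[{"x":-1,"y":0,"z":0.5,"rx":0,"ry":0,"rz":0,"fingers":1},{"x":-1,"y":0,"z":1,"rx":0,"ry":0,"rz":0,"fingers":1},{"x":-1,"y":0,"z":1,"rx":0,"ry":0,"rz":0,"fingers":1}])

```text
time_s: 6.12
tool_pos: [0.462, 0.2278, 0.0396]
tool_rot: [180.0, -0.0, 90.0]
force: [0.8, -0.5, -0.1]
grip_width: 0.0213
grasp_force: 20.0
```

>>> drive_tool(moves=[{"x":0,"y":0,"z":0.5,"rx":0,"ry":0,"rz":0,"fingers":1},{"x":0,"y":0,"z":1,"rx":0,"ry":0,"rz":0,"fingers":1},{"x":0,"y":0,"z":1,"rx":0,"ry":0,"rz":0,"fingers":1}])

```text
time_s: 6.5
tool_pos: [0.462, 0.228, 0.0394]
tool_rot: [-180.0, -0.0, 90.0]
force: [-2.4, -1.2, 5.8]
grip_width: 0.0211
grasp_force: 20.0
```

Contact: 5.8 N at a 5 mm lift. I'll release, rise and go to view the square seal.

>>> drive_tool(moves=[{"x":0,"y":0,"z":0.5,"rx":0,"ry":0,"rz":0,"fingers":0.4},{"x":0,"y":0,"z":0.5,"rx":0,"ry":0,"rz":0,"fingers":-1},{"x":0,"y":0,"z":0,"rx":0,"ry":0,"rz":0,"fingers":-1},{"x":0,"y":0,"z":0,"rx":0,"ry":0,"rz":0,"fingers":-1},{"x":0,"y":0,"z":0,"rx":0,"ry":0,"rz":0,"fingers":-1},{"x":0,"y":0,"z":-20,"rx":0,"ry":0,"rz":0,"fingers":-1},{"x":0,"y":0,"z":-80,"rx":0,"ry":0,"rz":0,"fingers":-1},{"x":-20,"y":-3,"z":-140,"rx":0,"ry":0,"rz":0,"fingers":-1},{"x":-70,"y":-6,"z":-180,"rx":0,"ry":0,"rz":0,"fingers":-1},{"x":-132,"y":-10,"z":-185,"rx":0,"ry":0,"rz":0,"fingers":-1},{"x":-194,"y":-10,"z":-185,"rx":0,"ry":0,"rz":0,"fingers":-1},{"x":-256,"y":-10,"z":-185,"rx":0,"ry":0,"rz":0,"fingers":-1},{"x":-318,"y":-12,"z":-185,"rx":0,"ry":0,"rz":0,"fingers":-1},{"x":-375,"y":-22,"z":-185,"rx":0,"ry":0,"rz":0,"fingers":-1},{"x":-390,"y":-22,"z":-185,"rx":0,"ry":0,"rz":0,"fingers":-1},{"x":-390,"y":-22,"z":-185,"rx":0,"ry":0,"rz":0,"fingers":-1},{"x":-390,"y":-22,"z":-185,"rx":0,"ry":0,"rz":0,"fingers":-1}])

```text
time_s: 8.62
tool_pos: [0.4402, -0.1609, 0.2234]
tool_rot: [-180.0, -0.0, 90.1]
force: [0.5, -0.6, -0.3]
grip_width: 0.0869
grasp_force: 0.0
```

```bash
python3 snap.py w4; python3 - <<'E'
from m import *
W,T,S=load("w4"),load("top0"),load("scene0")
u,P,_=meas(W,"b",(439,-122.5),10); k,_,_=meas(W,"k",(439,-122.5),40); print(tri(W,k,S,(299.5,187.6))[0]*1000)
u,P,_=meas(W,"b",(669,-103),16); k,_,_=meas(W,"k",(670,-103),46); print(tri(W,k,S,(239.3,235.1))[0]*1000)
d,P,_=meas(W,"d",(658,88.3),5)
E
```

```text
8.675 [ 0.4402 -0.1607  0.2234] [-1.7999e+02 -2.0000e-02  9.0140e+01] q [-31.6  -7.3  45.5 109.7   5.4  75.5  12.4] cam [ 0.441 -0.081  0.378] [-0.    -0.289 -0.957] 333.53696835313144
b exp [276. 141.] px [276.5 138.8] 1279 cen [439.8, -122.4] circ [ 440.  -122.2] 30.2 rect [ 439.7 -122.5] [44.4 44.4] 85.7
k exp [276. 144.] px [276.2 142.3] 176 cen [439.8, -123.0] circ [ 439.6 -122.9] 10.5 rect [ 439.9 -122.7] [19.2 20.1] 0.2
[ 439.63163878 -121.79582013   32.90757056]
b exp [488. 125.] px [484.1 124.6] 1028 cen [667.6, -102.8] circ [ 668.8 -103.4] 28.3 rect [ 668.8 -102.8] [50.  49.1] 55.8
k exp [507. 127.] px [503.8 127.1] 591 cen [668.1, -103.2] circ [ 666.7 -101.9] 22.2 rect [ 666.7 -103.4] [44.  20.7] 1.0
[ 669.84339939 -102.67216059   40.95931935]
d exp [498. -71.] px [498.7 122.9] 211 cen [689.8, -99.3] circ [689.1 -98.1] 17.4 rect [ 689.7 -100.3] [34.4 13.3] 18.6
```

View pics/w4.png

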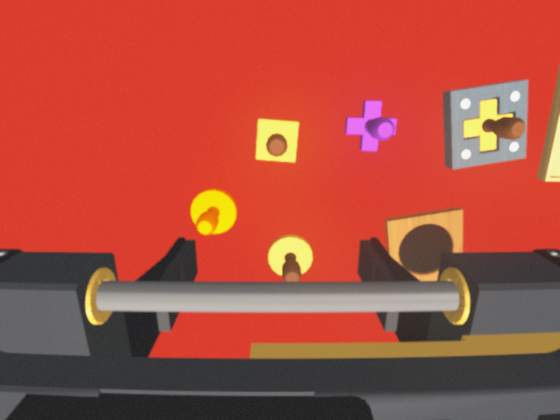

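The wrist view shows the square seal at (276,139), the large seal at (290,258), the large stand at (428,248), the cross in the block at (487,125), and the orange and purple look-alikes at (213,213) and (372,127). Next I'll grasp the square seal.

>>> drive_tool(moves=[{"x":38.5,"y":-0.5,"z":50,"rx":0,"ry":0,"rz":0,"fingers":-1},{"x":38.5,"y":-0.5,"z":100,"rx":0,"ry":0,"rz":0,"fingers":-1},{"x":38.5,"y":-0.5,"z":145,"rx":0,"ry":0,"rz":0,"fingers":-1},{"x":38.5,"y":-0.5,"z":175,"rx":0,"ry":0,"rz":0,"fingers":-1},{"x":38.5,"y":-0.5,"z":189,"rx":0,"ry":0,"rz":0,"fingers":-1},{"x":38.5,"y":-0.5,"z":189,"rx":0,"ry":0,"rz":0,"fingers":-1},{"x":38.5,"y":-0.5,"z":189,"rx":0,"ry":0,"rz":0,"fingers":1},{"x":38.5,"y":-0.5,"z":189,"rx":0,"ry":0,"rz":0,"fingers":1},{"x":38.5,"y":-0.5,"z":189,"rx":0,"ry":0,"rz":0,"fingers":1},{"x":38.5,"y":-0.5,"z":189,"rx":0,"ry":0,"rz":0,"fingers":1},{"x":38.5,"y":-0.5,"z":189,"rx":0,"ry":0,"rz":0,"fingers":1},{"x":38.5,"y":-0.5,"z":189,"rx":0,"ry":0,"rz":0,"fingers":1},{"x":38.5,"y":-0.5,"z":189,"rx":0,"ry":0,"rz":0,"fingers":1}], force=30)

```text
time_s: 10.3
tool_pos: [0.4394, -0.1237, 0.0345]
tool_rot: [-180.0, -0.0, 90.0]
force: [0.1, -0.3, 0.2]
grip_width: 0.0252
grasp_force: 0.0
```

>>> drive_tool(moves=[{"x":0,"y":0,"z":0,"rx":0,"ry":0,"rz":0,"fingers":1},{"x":0,"y":0,"z":0,"rx":0,"ry":0,"rz":0,"fingers":1},{"x":0,"y":0,"z":0,"rx":0,"ry":0,"rz":0,"fingers":1},{"x":0,"y":0,"z":-25,"rx":0,"ry":0,"rz":0,"fingers":1},{"x":0,"y":0,"z":-70,"rx":0,"ry":0,"rz":0,"fingers":1},{"x":15,"y":15,"z":-110,"rx":0,"ry":0,"rz":0,"fingers":1},{"x":50,"y":50,"z":-120,"rx":0,"ry":0,"rz":-0.05,"fingers":1},{"x":90,"y":92,"z":-120,"rx":0,"ry":0,"rz":-0.096,"fingers":1},{"x":130,"y":134,"z":-120,"rx":0,"ry":0,"rz":-0.096,"fingers":1},{"x":165,"y":176,"z":-120,"rx":0,"ry":0,"rz":-0.096,"fingers":1},{"x":175,"y":210,"z":-120,"rx":0,"ry":0,"rz":-0.096,"fingers":1},{"x":175,"y":218.5,"z":-120,"rx":0,"ry":0,"rz":-0.096,"fingers":1},{"x":175,"y":218.5,"z":-120,"rx":0,"ry":0,"rz":-0.096,"fingers":1}])

```text
time_s: 11.92
tool_pos: [0.6574, 0.0502, 0.1537]
tool_rot: [-179.9, 0.1, 95.4]
force: [-1.1, 0.6, -2.3]
grip_width: 0.0211
grasp_force: 30.0
```

```bash
python3 snap.py w5; python3 - <<'E'
from m import *
from cell import sensors
o=sensors.get_obs(); print(o["grip_width"],o["grasp_force"])
W,T,S=load("w5"),load("top0"),load("scene0")
d,P,_=meas(W,"d",(658,88.3),5); print(tri(W,d,S,(310.6,284.7))[0]*1000)
tp=o["tool_pos"]*1000
meas(W,"b",tp[:2],tp[2]-34.5+10)
E
```

```text
11.975 [0.657  0.0499 0.154 ] [-1.799e+02  4.000e-02  9.541e+01] q [-36.3  25.6  39.2  88.5 -16.6  72.   10.8] cam [0.651 0.13  0.308] [ 0.025 -0.29  -0.957] 333.53696835313144
0.021018739664521904 30.000067641958594
d exp [281. 149.] px [283.2 134.2] 1786 cen [657.9, 99.5] circ [657.3  99.6] 30.7 rect [657.2  98.6] [55.2 33.9] 1.9
[660.9329581   97.56572041  14.52274794]
b exp [275. 244.] px [277.7 222.7] 2663 cen [657.5, 60.2] circ [657.6  63. ] 23.9 rect [657.8  59.1] [43.8 30. ] 1.5
```

View pics/w5.png

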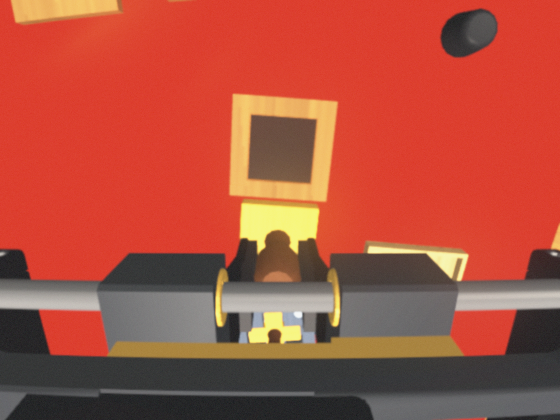

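The square seal is held at (279,225) and its recess is at (282,149), with yaw aligned (1.5° vs 1.9°).

>>> drive_tool(moves=[{"x":37,"y":4,"z":30,"rx":0,"ry":0,"rz":0,"fingers":1},{"x":37,"y":4,"z":70,"rx":0,"ry":0,"rz":0,"fingers":1},{"x":37,"y":4,"z":95,"rx":0,"ry":0,"rz":0,"fingers":1},{"x":37,"y":4,"z":108,"rx":0,"ry":0,"rz":0,"fingers":1},{"x":37,"y":4,"z":112,"rx":0,"ry":0,"rz":0,"fingers":1},{"x":37,"y":4,"z":113,"rx":0,"ry":0,"rz":0,"fingers":1},{"x":37,"y":4,"z":114,"rx":0,"ry":0,"rz":0,"fingers":1},{"x":37,"y":4,"z":114.5,"rx":0,"ry":0,"rz":0,"fingers":1},{"x":37,"y":4,"z":114.5,"rx":0,"ry":0,"rz":0,"fingers":1}])

```text
time_s: 13.1
tool_pos: [0.6586, 0.0886, 0.0404]
tool_rot: [180.0, -0.0, 95.5]
force: [0.9, 0.9, -2.4]
grip_width: 0.0214
grasp_force: 30.0
```

>>> drive_tool(moves=[{"x":-1,"y":0,"z":0.5,"rx":0,"ry":0,"rz":0,"fingers":1},{"x":-1,"y":0,"z":1,"rx":0,"ry":0,"rz":0,"fingers":1},{"x":-1,"y":0,"z":1.5,"rx":0,"ry":0,"rz":0,"fingers":1},{"x":-1,"y":0,"z":1.5,"rx":0,"ry":0,"rz":0,"fingers":1}])

```text
time_s: 13.6
tool_pos: [0.6587, 0.0874, 0.0396]
tool_rot: [180.0, -0.0, 95.5]
force: [-2.9, -1.1, 4.9]
grip_width: 0.0212
grasp_force: 30.0
```

Contact at 4.9 N. I'll release and go to view the cross in its block.

>>> drive_tool(moves=[{"x":0,"y":0,"z":0,"rx":0,"ry":0,"rz":0,"fingers":0.4},{"x":0,"y":0,"z":0,"rx":0,"ry":0,"rz":0,"fingers":-1},{"x":0,"y":0,"z":-0.5,"rx":0,"ry":0,"rz":0,"fingers":-1},{"x":0,"y":0,"z":-0.5,"rx":0,"ry":0,"rz":0,"fingers":-1},{"x":0,"y":0,"z":-0.5,"rx":0,"ry":0,"rz":0,"fingers":-1},{"x":0,"y":0,"z":-20,"rx":0,"ry":0,"rz":0,"fingers":-1},{"x":0,"y":0,"z":-80,"rx":0,"ry":0,"rz":0,"fingers":-1},{"x":-30,"y":-2,"z":-130,"rx":0,"ry":0,"rz":0.05,"fingers":-1},{"x":-80,"y":-4,"z":-165,"rx":0,"ry":0,"rz":0.096,"fingers":-1},{"x":-140,"y":-6,"z":-180,"rx":0,"ry":0,"rz":0.096,"fingers":-1},{"x":-200,"y":-10,"z":-180,"rx":0,"ry":0,"rz":0.096,"fingers":-1},{"x":-228,"y":-12,"z":-180,"rx":0,"ry":0,"rz":0.096,"fingers":-1},{"x":-228,"y":-12,"z":-180,"rx":0,"ry":0,"rz":0.096,"fingers":-1},{"x":-228,"y":-12,"z":-180,"rx":0,"ry":0,"rz":0.096,"fingers":-1},{"x":-228,"y":-12,"z":-180,"rx":0,"ry":0,"rz":0.096,"fingers":-1}])

```text
time_s: 15.48
tool_pos: [0.6689, -0.1382, 0.2188]
tool_rot: [180.0, -0.1, 90.2]
force: [-0.5, -0.1, -0.3]
grip_width: 0.087
grasp_force: 0.0
```

```bash
python3 snap.py w6; python3 - <<'E'
from m import *
W,T,S=load("w6"),load("top0"),load("scene0")
u,P,cn=meas(W,"b",(668.5,-103),16); k,_,_=meas(W,"k",(668.5,-103),51); print(tri(W,k,S,(239.3,235.1))[0]*1000)
def edges(P,lo=15):
    # long straight sides of the outline -> direction mod 90
    a=cv2.approxPolyDP(P.reshape(-1,1,2),4,True).reshape(-1,2); d=np.roll(a,-1,0)-a; L=np.hypot(*d.T); t=np.degrees(np.arctan2(d[:,1],d[:,0]))
    print(a.round().tolist(),[(round(l),round((x+45)%90-45,1)) for l,x in zip(L,t) if l>lo])
edges(P,12)
def big(c,m,xy,z):
    k,l,st,ce=cv2.connectedComponentsWithStats(m.astype(np.uint8)); st[0]=0
    u=proj(c,[[xy[0]/1e3,xy[1]/1e3,z/1e3]])[0]; ce[st[:,4]<300]=1e6; i=np.argmin(((ce-u)**2).sum(1))
    cn=max(cv2.findContours((l==i).astype(np.uint8),0,cv2.CHAIN_APPROX_NONE)[0],key=len).reshape(-1,2); P=plane(c,cn,z/1e3)[:,:2].astype(np.float32)*1e3
    print(cv2.minAreaRect(P)); return P
h=cv2.cvtColor(W["image"],cv2.COLOR_RGB2HSV); big(W,(h[...,1]<75)&(h[...,2]>60)&(h[...,2]<200),(669,-103),18)
C=load("w3"); _,P,_=meas(C,"d",(591,253),5); edges(P,12)
h=cv2.cvtColor(C["image"],cv2.COLOR_RGB2HSV); m=(h[...,0]>=10)&(h[...,0]<25)&(h[...,2]>150); big(C,m,(591,253),10)
E
```

```text
15.525 [ 0.6688 -0.1384  0.2187] [ 1.7999e+02 -5.0000e-02  9.0170e+01] q [-21.3  27.2  43.5  80.2 -18.7  79.9  22.5] cam [ 0.669 -0.059  0.373] [ 0.001 -0.288 -0.957] 333.53696835313144
b exp [276. 145.] px [276.1 138.8] 883 cen [668.1, -97.4] circ [ 669.  -103.7] 27.9 rect [667.6 -94.6] [54.1 36.4] 9.1
k exp [276. 149.] px [277. 150.] 374 cen [669.2, -103.7] circ [ 669.3 -103.6] 10.9 rect [ 669.2 -103.7] [19.4 21.3] 0.2
[ 668.55916116 -104.59872035   38.66711812]
[[695.0, -92.0], [677.0, -93.0], [672.0, -76.0], [658.0, -78.0], [659.0, -96.0], [642.0, -100.0], [643.0, -115.0], [657.0, -114.0], [657.0, -103.0], [667.0, -95.0], [679.0, -100.0], [683.0, -111.0], [696.0, -108.0]] [(18, np.float32(0.3)), (17, np.float32(14.7)), (15, np.float32(8.2)), (18, np.float32(3.2)), (18, np.float32(14.1)), (15, np.float32(7.2)), (14, np.float32(4.6)), (13, np.float32(41.5)), (13, np.float32(-24.0)), (13, np.float32(9.8)), (16, np.float32(5.2))]
((669.0725708007812, -103.26313018798828), (83.58348083496094, 83.6714859008789), 9.579386711120605)
d exp [415. 105.] px [416.6 104.7] 3337 cen [592.5, 252.9] circ [593.1 252.9] 35.4 rect [592.5 253.1] [65.3 65.1] 52.8
[[601.0, 287.0], [574.0, 282.0], [576.0, 266.0], [559.0, 262.0], [562.0, 236.0], [580.0, 236.0], [584.0, 219.0], [609.0, 222.0], [608.0, 239.0], [626.0, 244.0], [622.0, 271.0], [605.0, 270.0]] [(28, np.float32(9.9)), (17, np.float32(8.5)), (18, np.float32(12.1)), (26, np.float32(6.8)), (18, np.float32(-2.4)), (17, np.float32(12.6)), (25, np.float32(4.8)), (17, np.float32(3.8)), (19, np.float32(15.3)), (28, np.float32(7.7)), (17, np.float32(4.0)), (18, np.float32(12.6))]
((590.2767333984375, 252.39524841308594), (92.40971374511719, 90.82145690917969), 7.866661548614502)
```

View pics/w6.png

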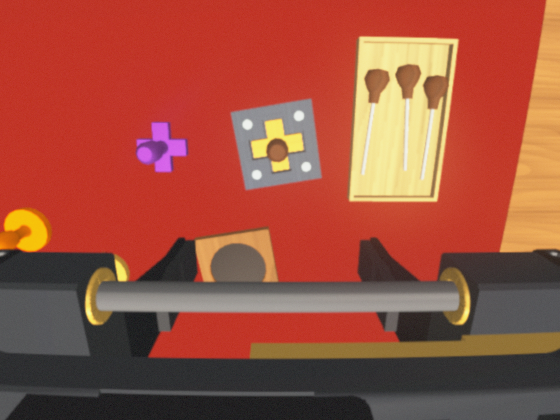

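The cross's knob is at (277,150) and the block is centred at (277,145), side measured 83.6 mm, yaw 9.6°. The cross stand's yaw is about 7.9°. Next I'll grasp the knob.

>>> drive_tool(moves=[{"x":34.5,"y":0.5,"z":50,"rx":0,"ry":0,"rz":0,"fingers":-1},{"x":34.5,"y":0.5,"z":95,"rx":0,"ry":0,"rz":0,"fingers":-1},{"x":34.5,"y":0.5,"z":135,"rx":0,"ry":0,"rz":0,"fingers":-1},{"x":34.5,"y":0.5,"z":165,"rx":0,"ry":0,"rz":0,"fingers":-1},{"x":34.5,"y":0.5,"z":178,"rx":0,"ry":0,"rz":0,"fingers":-1},{"x":34.5,"y":0.5,"z":178,"rx":0,"ry":0,"rz":0,"fingers":-1},{"x":34.5,"y":0.5,"z":178,"rx":0,"ry":0,"rz":0,"fingers":-1}])

```text
time_s: 16.4
tool_pos: [0.6701, -0.1062, 0.0422]
tool_rot: [179.9, 0.0, 90.0]
force: [-0.2, -0.4, -0.4]
grip_width: 0.0872
grasp_force: 0.0
```

```bash
python3 snap.py w7
```

```text
16.45 [ 0.6701 -0.1062  0.0424] [1.7984e+02 1.0000e-02 9.0010e+01] q [-21.9  34.7  39.2  91.2 -23.9  62.6  23.4] cam [ 0.67  -0.026  0.197] [ 0.002 -0.29  -0.957] 333.53696835313144
```

>>> drive_tool(moves=[{"x":2.5,"y":-1,"z":1.5,"rx":0,"ry":0,"rz":0,"fingers":-1},{"x":2.5,"y":-1,"z":1.5,"rx":0,"ry":0,"rz":0,"fingers":-1},{"x":2.5,"y":-1,"z":1.5,"rx":0,"ry":0,"rz":0,"fingers":1},{"x":2.5,"y":-1,"z":1.5,"rx":0,"ry":0,"rz":0,"fingers":1},{"x":2.5,"y":-1,"z":1.5,"rx":0,"ry":0,"rz":0,"fingers":1},{"x":2.5,"y":-1,"z":1.5,"rx":0,"ry":0,"rz":0,"fingers":1},{"x":2.5,"y":-1,"z":1.5,"rx":0,"ry":0,"rz":0,"fingers":1},{"x":2.5,"y":-1,"z":1.5,"rx":0,"ry":0,"rz":0,"fingers":1},{"x":2.5,"y":-1,"z":1.5,"rx":0,"ry":0,"rz":0,"fingers":1},{"x":2.5,"y":-1,"z":1.5,"rx":0,"ry":0,"rz":0,"fingers":1},{"x":2.5,"y":-1,"z":1.5,"rx":0,"ry":0,"rz":0,"fingers":1}], force=25)

```text
time_s: 17.82
tool_pos: [0.668, -0.1036, 0.0391]
tool_rot: [180.0, -0.0, 90.0]
force: [0.6, -0.2, 0.5]
grip_width: 0.0213
grasp_force: 25.0
```

Gripped with hardly any side force. Now I'll draw it straight up, slowly.

>>> drive_tool(moves=[{"x":0,"y":0,"z":-2,"rx":0,"ry":0,"rz":0,"fingers":1},{"x":0,"y":0,"z":-4,"rx":0,"ry":0,"rz":0,"fingers":1},{"x":0,"y":0,"z":-6,"rx":0,"ry":0,"rz":0,"fingers":1},{"x":0,"y":0,"z":-8,"rx":0,"ry":0,"rz":0,"fingers":1},{"x":0,"y":0,"z":-10,"rx":0,"ry":0,"rz":0,"fingers":1},{"x":0,"y":0,"z":-12,"rx":0,"ry":0,"rz":0,"fingers":1},{"x":0,"y":0,"z":-14,"rx":0,"ry":0,"rz":0,"fingers":1},{"x":0,"y":0,"z":-16,"rx":0,"ry":0,"rz":0,"fingers":1},{"x":0,"y":0,"z":-18,"rx":0,"ry":0,"rz":0,"fingers":1},{"x":0,"y":0,"z":-22,"rx":0,"ry":0,"rz":0,"fingers":1},{"x":0,"y":0,"z":-22,"rx":0,"ry":0,"rz":0,"fingers":1}])

```text
time_s: 19.2
tool_pos: [0.6683, -0.1037, 0.0616]
tool_rot: [179.9, -0.0, 90.0]
force: [0.4, 0.6, -1.2]
grip_width: 0.0209
grasp_force: 25.0
```

>>> drive_tool(moves=[{"x":0,"y":0,"z":-30,"rx":0,"ry":0,"rz":0,"fingers":1},{"x":0,"y":0,"z":-75,"rx":0,"ry":0,"rz":0,"fingers":1},{"x":20,"y":-5,"z":-110,"rx":0,"ry":0,"rz":0,"fingers":1},{"x":70,"y":-17,"z":-110,"rx":0,"ry":0,"rz":0,"fingers":1},{"x":125,"y":-30,"z":-110,"rx":0,"ry":0,"rz":0,"fingers":1},{"x":180,"y":-43,"z":-110,"rx":0,"ry":0,"rz":0,"fingers":1},{"x":235,"y":-56,"z":-110,"rx":0,"ry":0,"rz":0,"fingers":1},{"x":280,"y":-70,"z":-110,"rx":0,"ry":0,"rz":0,"fingers":1},{"x":312,"y":-77,"z":-110,"rx":0,"ry":0,"rz":0,"fingers":1},{"x":312,"y":-77,"z":-110,"rx":0,"ry":0,"rz":0,"fingers":1},{"x":312,"y":-77,"z":-110,"rx":0,"ry":0,"rz":0,"fingers":1}])

```text
time_s: 20.58
tool_pos: [0.5911, 0.2071, 0.1711]
tool_rot: [180.0, 0.1, 90.0]
force: [0.1, -1.4, -2.4]
grip_width: 0.0208
grasp_force: 25.0
```

```bash
python3 snap.py w8; python3 - <<'E'
from m import *
from cell import sensors
W,S=load("w8"),load("scene0")
d,P,_=meas(W,"d",(591,253),5); print(tri(W,d,S,(398.7,305.8))[0]*1000)
tp=sensors.get_obs()["tool_pos"]*1000
_,P,_=meas(W,"b",tp[:2],tp[2]-33+10-2)
a=cv2.approxPolyDP(P.reshape(-1,1,2),3,True).reshape(-1,2); print(a.round().tolist())
E
```

```text
20.625 [0.5914 0.2064 0.1712] [1.7997e+02 6.0000e-02 8.9870e+01] q [-52.7  20.2  38.8  92.5 -13.1  72.  -11.7] cam [0.592 0.287 0.326] [-0.    -0.291 -0.957] 333.53696835313144
d exp [276. 138.] px [275.8 133.7] 2833 cen [590.5, 256.7] circ [590.6 252.6] 35.1 rect [590.1 257. ] [65.4 56. ] 7.6
[591.1461475  255.23175329   8.28882207]
b exp [276. 244.] px [278.4 227.8] 2283 cen [591.6, 214.1] circ [591.7 207. ] 28.1 rect [591.3 216.9] [55.4 35.4] 1.7
[[617.0, 219.0], [600.0, 217.0], [596.0, 235.0], [580.0, 232.0], [581.0, 215.0], [565.0, 212.0], [566.0, 199.0], [572.0, 211.0], [580.0, 209.0], [581.0, 199.0], [589.0, 214.0], [599.0, 210.0], [603.0, 200.0], [604.0, 209.0], [610.0, 211.0], [619.0, 202.0]]
```

View pics/w8.png

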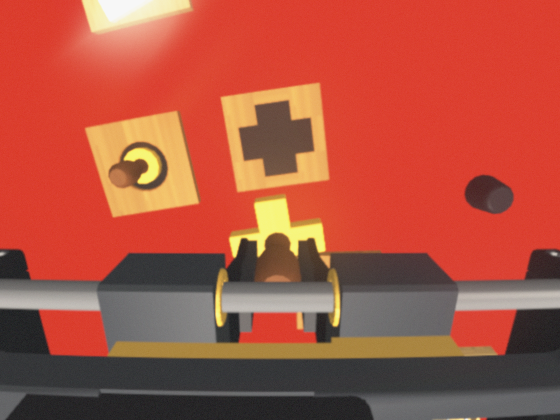

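The cross is held at (277,230) with its recess at (276,137), and the yaw matches to about 1°. The small seal sits inside its recess at (145,165).

>>> drive_tool(moves=[{"x":46,"y":-1,"z":30,"rx":0,"ry":0,"rz":0,"fingers":1},{"x":46,"y":-1,"z":75,"rx":0,"ry":0,"rz":0,"fingers":1},{"x":46,"y":-1,"z":110,"rx":0,"ry":0,"rz":0,"fingers":1},{"x":46,"y":-1,"z":124,"rx":0,"ry":0,"rz":0,"fingers":1},{"x":46,"y":-1,"z":129,"rx":0,"ry":0,"rz":0,"fingers":1},{"x":46,"y":-1,"z":131,"rx":0,"ry":0,"rz":0,"fingers":1},{"x":46,"y":-1,"z":132,"rx":0,"ry":0,"rz":0,"fingers":1},{"x":46,"y":-1,"z":132.5,"rx":0,"ry":0,"rz":0,"fingers":1},{"x":46,"y":-1,"z":132.5,"rx":0,"ry":0,"rz":0,"fingers":1}])

```text
time_s: 21.75
tool_pos: [0.5901, 0.2546, 0.0391]
tool_rot: [180.0, -0.0, 90.0]
force: [-0.9, 0.5, -1.8]
grip_width: 0.0212
grasp_force: 25.0
```

>>> drive_tool(moves=[{"x":-2,"y":0.5,"z":0.5,"rx":0,"ry":0,"rz":0,"fingers":1},{"x":-2,"y":0.5,"z":1,"rx":0,"ry":0,"rz":0,"fingers":1},{"x":-2,"y":0.5,"z":1.5,"rx":0,"ry":0,"rz":0,"fingers":1},{"x":-2,"y":0.5,"z":1.5,"rx":0,"ry":0,"rz":0,"fingers":1}])

```text
time_s: 22.25
tool_pos: [0.5906, 0.2521, 0.038]
tool_rot: [180.0, -0.0, 90.0]
force: [-3.0, -1.9, 4.9]
grip_width: 0.0209
grasp_force: 25.0
```

Contact at 4.9 N. I'll release and go to the large round seal.

>>> drive_tool(moves=[{"x":0,"y":0,"z":0,"rx":0,"ry":0,"rz":0,"fingers":0.4},{"x":0,"y":0,"z":0,"rx":0,"ry":0,"rz":0,"fingers":-1},{"x":0,"y":0,"z":-0.5,"rx":0,"ry":0,"rz":0,"fingers":-1},{"x":0,"y":0,"z":-0.5,"rx":0,"ry":0,"rz":0,"fingers":-1},{"x":0,"y":0,"z":-0.5,"rx":0,"ry":0,"rz":0,"fingers":-1},{"x":0,"y":0,"z":-20,"rx":0,"ry":0,"rz":0,"fingers":-1},{"x":0,"y":0,"z":-80,"rx":0,"ry":0,"rz":0,"fingers":-1},{"x":-25,"y":-6,"z":-135,"rx":0,"ry":0,"rz":0,"fingers":-1},{"x":-75,"y":-18,"z":-170,"rx":0,"ry":0,"rz":0,"fingers":-1},{"x":-130,"y":-31,"z":-185,"rx":0,"ry":0,"rz":0,"fingers":-1},{"x":-190,"y":-45,"z":-185,"rx":0,"ry":0,"rz":0,"fingers":-1},{"x":-250,"y":-60,"z":-185,"rx":0,"ry":0,"rz":0,"fingers":-1},{"x":-310,"y":-75,"z":-185,"rx":0,"ry":0,"rz":0,"fingers":-1},{"x":-370,"y":-90,"z":-185,"rx":0,"ry":0,"rz":0,"fingers":-1},{"x":-430,"y":-105,"z":-185,"rx":0,"ry":0,"rz":0,"fingers":-1},{"x":-490,"y":-120,"z":-185,"rx":0,"ry":0,"rz":0,"fingers":-1},{"x":-535,"y":-134,"z":-185,"rx":0,"ry":0,"rz":0,"fingers":-1},{"x":-550,"y":-135,"z":-185,"rx":0,"ry":0,"rz":0,"fingers":-1},{"x":-550,"y":-135,"z":-185,"rx":0,"ry":0,"rz":0,"fingers":-1},{"x":-550,"y":-135,"z":-185,"rx":0,"ry":0,"rz":0,"fingers":-1}])

```text
time_s: 24.75
tool_pos: [0.4559, -0.2966, 0.2225]
tool_rot: [180.0, -0.1, 90.1]
force: [0.3, 0.0, -0.2]
grip_width: 0.0871
grasp_force: 0.0
```

```bash
python3 snap.py w9; python3 - <<'E'
from m import *
W,S=load("w9"),load("scene0")
meas(W,"b",(455,-263),10); k,_,_=meas(W,"k",(455.5,-263),42); print(tri(W,k,S,(254.3,170.2))[0]*1000)
d,P,_=meas(W,"d",(621,-254),5); print(tri(W,d,S,(210.5,209.2))[0]*1000)
E
```

```text
24.8 [ 0.456  -0.2963  0.2223] [ 1.7996e+02 -6.0000e-02  9.0120e+01] q [-25.9   8.7  62.  100.7  -8.   75.3  38. ] cam [ 0.456 -0.217  0.377] [ 0.001 -0.289 -0.957] 333.53696835313144
b exp [276. 145.] px [277.  143.2] 1537 cen [456.3, -262.7] circ [ 456.3 -262.7] 27.0 rect [ 456.3 -262.8] [52.8 53.5] 0.1
k exp [276. 149.] px [276.4 146.6] 160 cen [456.1, -263.1] circ [ 456.2 -263.2] 10.4 rect [ 455.8 -262.9] [19.1 20. ] 0.5
[ 456.00945629 -261.80483879   33.40141837]
d exp [425. 137.] px [427.  135.7] 2601 cen [623.5, -252.9] circ [ 623.3 -252.9] 32.5 rect [ 623.7 -252.8] [63.6 63.7] 48.4
[ 622.29039026 -252.19958507    7.83855558]
```

View pics/w9.png

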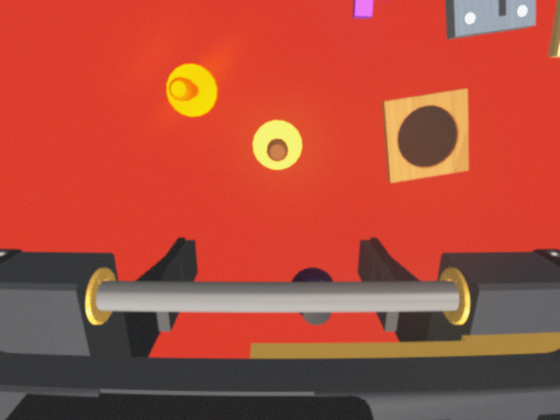

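The large seal is at (277,144), head radius measured 27.0 mm. Its stand recess is at (427,136) and the orange look-alike at (191,90). Next I'll grasp the brass one.

>>> drive_tool(moves=[{"x":33.5,"y":0.5,"z":50,"rx":0,"ry":0,"rz":0,"fingers":-1},{"x":33.5,"y":0.5,"z":100,"rx":0,"ry":0,"rz":0,"fingers":-1},{"x":33.5,"y":0.5,"z":145,"rx":0,"ry":0,"rz":0,"fingers":-1},{"x":33.5,"y":0.5,"z":175,"rx":0,"ry":0,"rz":0,"fingers":-1},{"x":33.5,"y":0.5,"z":187.5,"rx":0,"ry":0,"rz":0,"fingers":-1},{"x":33.5,"y":0.5,"z":187.5,"rx":0,"ry":0,"rz":0,"fingers":-1},{"x":33.5,"y":0.5,"z":187.5,"rx":0,"ry":0,"rz":0,"fingers":-1},{"x":33.5,"y":0.5,"z":187.5,"rx":0,"ry":0,"rz":0,"fingers":1},{"x":33.5,"y":0.5,"z":187.5,"rx":0,"ry":0,"rz":0,"fingers":1},{"x":33.5,"y":0.5,"z":187.5,"rx":0,"ry":0,"rz":0,"fingers":1},{"x":33.5,"y":0.5,"z":187.5,"rx":0,"ry":0,"rz":0,"fingers":1},{"x":33.5,"y":0.5,"z":187.5,"rx":0,"ry":0,"rz":0,"fingers":1},{"x":33.5,"y":0.5,"z":187.5,"rx":0,"ry":0,"rz":0,"fingers":1},{"x":33.5,"y":0.5,"z":187.5,"rx":0,"ry":0,"rz":0,"fingers":1},{"x":33.5,"y":0.5,"z":187.5,"rx":0,"ry":0,"rz":0,"fingers":1},{"x":33.5,"y":0.5,"z":187.5,"rx":0,"ry":0,"rz":0,"fingers":1}], force=30)

```text
time_s: 26.8
tool_pos: [0.4559, -0.2641, 0.0345]
tool_rot: [-180.0, -0.0, 90.0]
force: [-0.5, -0.2, -0.1]
grip_width: 0.0208
grasp_force: 30.0
```

>>> drive_tool(moves=[{"x":0,"y":0,"z":-25,"rx":0,"ry":0,"rz":0,"fingers":1},{"x":0,"y":0,"z":-60,"rx":0,"ry":0,"rz":0,"fingers":1},{"x":2,"y":40,"z":-70,"rx":0,"ry":0,"rz":0,"fingers":1},{"x":5,"y":85,"z":-70,"rx":0,"ry":0,"rz":0,"fingers":1},{"x":9,"y":130,"z":-70,"rx":0,"ry":0,"rz":0,"fingers":1},{"x":10,"y":160,"z":-70,"rx":0,"ry":0,"rz":0,"fingers":1},{"x":10,"y":166.5,"z":-60,"rx":0,"ry":0,"rz":0,"fingers":1},{"x":10,"y":166.5,"z":-45,"rx":0,"ry":0,"rz":0,"fingers":1},{"x":10,"y":166.5,"z":-30,"rx":0,"ry":0,"rz":0,"fingers":1},{"x":10,"y":166.5,"z":-18,"rx":0,"ry":0,"rz":0,"fingers":1},{"x":10,"y":166.5,"z":-12,"rx":0,"ry":0,"rz":0,"fingers":1},{"x":10,"y":166.5,"z":-12,"rx":0,"ry":0,"rz":0,"fingers":1},{"x":10,"y":166.5,"z":-12,"rx":0,"ry":0,"rz":0,"fingers":1}])

```text
time_s: 28.42
tool_pos: [0.6228, -0.2543, 0.0472]
tool_rot: [179.9, 0.0, 90.0]
force: [-0.0, -0.5, -2.3]
grip_width: 0.0212
grasp_force: 30.0
```

>>> drive_tool(moves=[{"x":0,"y":0,"z":3,"rx":0,"ry":0,"rz":0,"fingers":1},{"x":0,"y":0,"z":5,"rx":0,"ry":0,"rz":0,"fingers":1},{"x":0,"y":0,"z":6.5,"rx":0,"ry":0,"rz":0,"fingers":1},{"x":0,"y":0,"z":7.2,"rx":0,"ry":0,"rz":0,"fingers":1},{"x":0,"y":0,"z":7.7,"rx":0,"ry":0,"rz":0,"fingers":1},{"x":0,"y":0,"z":7.7,"rx":0,"ry":0,"rz":0,"fingers":1}])

```text
time_s: 29.18
tool_pos: [0.6224, -0.254, 0.0395]
tool_rot: [180.0, -0.0, 90.0]
force: [-2.8, 2.0, 6.7]
grip_width: 0.0212
grasp_force: 30.0
```

>>> drive_tool(moves=[{"x":0,"y":0,"z":0,"rx":0,"ry":0,"rz":0,"fingers":0.4},{"x":0,"y":0,"z":0,"rx":0,"ry":0,"rz":0,"fingers":-1},{"x":0,"y":0,"z":-0.5,"rx":0,"ry":0,"rz":0,"fingers":-1},{"x":0,"y":0,"z":-0.5,"rx":0,"ry":0,"rz":0,"fingers":-1},{"x":0,"y":0,"z":-0.5,"rx":0,"ry":0,"rz":0,"fingers":-1},{"x":0,"y":0,"z":-20,"rx":0,"ry":0,"rz":0,"fingers":-1},{"x":0,"y":0,"z":-80,"rx":0,"ry":0,"rz":0,"fingers":-1},{"x":0,"y":0,"z":-140,"rx":0,"ry":0,"rz":0,"fingers":-1},{"x":40,"y":-40,"z":-180,"rx":0,"ry":0,"rz":0,"fingers":-1},{"x":90,"y":-80,"z":-190,"rx":0,"ry":0,"rz":0,"fingers":-1},{"x":140,"y":-120,"z":-190,"rx":0,"ry":0,"rz":0,"fingers":-1},{"x":200,"y":-140,"z":-190,"rx":0,"ry":0,"rz":0,"fingers":-1},{"x":260,"y":-150,"z":-190,"rx":0,"ry":0,"rz":0,"fingers":-1},{"x":300,"y":-150,"z":-190,"rx":0,"ry":0,"rz":0,"fingers":-1},{"x":300,"y":-150,"z":-190,"rx":0,"ry":0,"rz":0,"fingers":-1},{"x":300,"y":-150,"z":-190,"rx":0,"ry":0,"rz":0,"fingers":-1}])

```text
time_s: 31.18
tool_pos: [0.4728, 0.0447, 0.2296]
tool_rot: [179.9, -0.0, 89.9]
force: [0.1, -0.7, -0.6]
grip_width: 0.087
grasp_force: 0.0
```

```bash
python3 - <<'E'
from cell import vision,sensors
import cv2,numpy as np
o=sensors.get_obs(); print(o["tool_pos"],o["grip_width"])
c=vision.read_camera("scene"); np.savez("scene1.npz",**c)
cv2.imwrite("pics/scene1.png",cv2.resize(c["image"][120:360,140:460,::-1],(800,600),interpolation=cv2.INTER_CUBIC))
E
```

```text
[0.47276263 0.04465053 0.22958185] 0.08704955726670764
```

View pics/scene1.png

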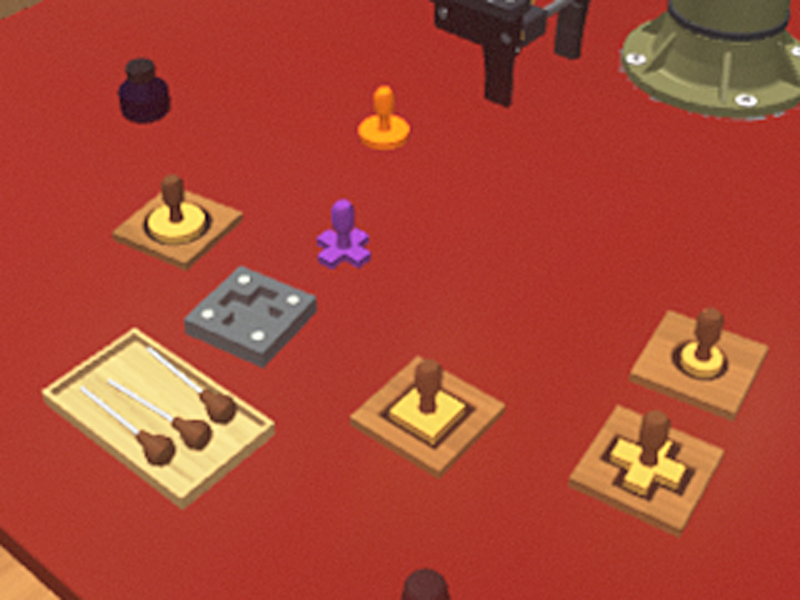

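All four seals stand upright and flat in their matching recesses: large (176,222), square (428,412), small (703,357), cross (648,463). The block, ink bottle and look-alikes haven't visibly moved.

```bash
python3 -c "
from cell import workorder; print(workorder.sign_off())"
```

```text
the job is handed in; nothing more can be done
None
```

All four seals are upright in their matching stands, the cross seal was drawn straight up out of the block, the block and ink bottle show no visible movement, and the job was handed in at about 31 s; sign-off returned no verdict.

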